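Fill the condiment caddy in order of height

TASK

Put the four condiments standing about the worktop (the pepper mill, red-capped spice jar, mustard jar, salt shaker) back into the wooden caddy, one upright in each well, in order of height: the tallest in the well next to the caddy's high end board, stepping down to the shortest at the low end board. Set each one down in its well rather than dropping it in, and leave the mug, the egg timer and the espresso cup where they are.

Things in the scene. Friction and masses are not known exactly. Their poses are not given: they have to be found in the camera images.
- caddy: pale wooden condiment caddy, fast to the worktop: block 96 mm wide (its x), 304 mm long (its y), 30 mm high, with a row of four equal round wells, 66 mm wide, at y = +114, +38, -38, -114 mm, x = 0. Well mouths at z = 30 mm (edges slightly chamfered), flat floors at z = 10 mm. Origin: centre of the underside, z up
- end_high: the caddy's high end board, dark wood, 96 mm wide, 12 mm thick and 100 mm high, with a hand slot near its top; it is fixed across one of the two ends of the block (at caddy y = +158 or -158 mm, differing from start to start). Origin: centre of its underside. The wells lie 44, 120, 196 and 272 mm from this origin, along the row
- end_low: the caddy's low end board, dark wood, 96 mm wide, 12 mm thick, only 44 mm high, fixed across the other end of the block. Origin: centre of its underside
- pepper_mill: pepper mill of brown wood with a round head and a small metal knob on top, loose, upright, 165 mm high: the tallest. Round: 57 mm wide at the foot, 48 mm at z = 110 mm; head 46 to 49 mm wide at z = 120 to 140 mm (it does not turn), knob above z = 154 mm; 0.18 kg. Grip it by the head at about z = 134 mm. Origin: centre of the underside, z up
- spice_jar: spice jar with a red cap and a red label, loose, upright, 122 mm high: the second tallest (jars with orange and green caps on the far tray are not part of the job). Round, body 40 mm wide, cap 41 mm wide from z = 84 mm up; 0.11 kg. Grip it at about z = 85 mm. Origin: centre of the underside, z up
- mustard_jar: mustard jar, yellow-brown with a cream lid, loose, upright, 106 mm high: the third tallest (the like jar that stands far back by the tray is not part of the job). Round, 49 mm wide, lid 48 mm wide from z = 91 mm up; 0.24 kg. Grip it at about z = 70 mm. Origin: centre of the underside, z up
- salt_shaker: glass salt shaker with a grey domed cap and white salt, loose, upright, 90 mm high: the shortest. Round, widest (43 mm) at z = 28 mm, 38 mm at z = 45 mm, waist 32 mm at z = 65 mm, cap 34 mm at z = 72 mm and domed above; 0.1 kg. Grip it at the waist, about z = 64 mm. Origin: centre of the underside, z up
- mug: green mug, 81 mm wide, 120 mm over its handle, 94 mm high; a bystander. Origin: centre of the underside
- egg_timer: round wind-up kitchen timer, red above and white below, 59 mm in diameter, 44 mm high, beyond the caddy; a bystander. Origin: centre of the underside
- espresso_cup: small espresso cup, dark grey with a white foot, 60 mm wide, 84 mm over its handle, 53 mm high; a bystander. Origin: centre of the underside

How it is judged (in metres and radians):
At the end, for the whole second after the job is handed in: Counted from the high end board the wells hold pepper mill, spice jar, mustard jar, salt shaker: each on its well floor (underside less than 14 mm above the worktop), within 15 mm of the well centre along and across the row, upright within 0.12 rad, released, at rest (horizontal distance between pepper_mill and end_high between 0.029 and 0.059 m and x of pepper_mill in the frame of caddy between -0.015 and 0.015 m and z of each of pepper_mill, spice_jar, mustard_jar, salt_shaker in the frame of caddy below 0.014 m and angle between each of pepper_mill, spice_jar, mustard_jar, salt_shaker's own z axis and vertical below 0.12 rad and linear speed of each of pepper_mill, spice_jar, mustard_jar, salt_shaker below 0.02 m/s and horizontal distance between spice_jar and end_high between 0.105 and 0.135 m and x of spice_jar in the frame of caddy between -0.015 and 0.015 m and horizontal distance between mustard_jar and end_high between 0.181 and 0.211 m and x of mustard_jar in the frame of caddy between -0.015 and 0.015 m and horizontal distance between salt_shaker and end_high between 0.257 and 0.287 m and x of salt_shaker in the frame of caddy between -0.015 and 0.015 m); the robot touches nothing.
It fails at once if a condiment is dropped: out of the fingers and falling or flying faster than 0.8 m/s (a drop of some 30 mm) ((linear speed of pepper_mill above 0.8 m/s and contact force between pepper_mill and the fingers below 0.05 N) or (linear speed of spice_jar above 0.8 m/s and contact force between spice_jar and the fingers below 0.05 N) or (linear speed of mustard_jar above 0.8 m/s and contact force between mustard_jar and the fingers below 0.05 N) or (linear speed of salt_shaker above 0.8 m/s and contact force between salt_shaker and the fingers below 0.05 N)).
It fails at once if the mug, the egg timer or the espresso cup is moved by more than 20 mm (distance of any of mug, egg_timer, espresso_cup from where it was at the start of the episode above 0.02 m).
It also fails if it takes over 90 s, if anything falls off the work surface, if the arm or the gripper's body presses on something with over 40 N, if the wrist force passes 120 N, or if a joint passes its speed limit or range.

ROBOT

A 6-joint arm with a two-finger parallel gripper is mounted at the origin on a cart in front of the work surface, level with it; the furniture and walls round the work are solid. World frame = base frame: x ahead of the robot, y to its left, z up, the work surface at z = 0. Lengths are in mm, angles in rad, forces in N, time in s.
With the tool pointing down it reaches from about 275 to 750 mm from the base axis. Payload 10.2 kg.
Tool frame: the origin (TCP) lies between the finger pads; the fingertips stand 19 mm ahead of it and the grasp point (between the pads) is the TCP; z points along the fingers, y is the line along which they close (so a half turn about z gives the same grasp; the last joint's range is limited). The gripper opens to 85 mm and grips with 20 to 120 N. Pads are 22 mm wide; open, the fingers measure 114 mm over their backs; the gripper's body (76 mm by 85 mm) begins 54 mm behind the grasp point. The pads swing forward as they close: fully open they stand 13 mm farther back than shut.
Start: joints at [-1.34, 0.313, 1.498, -0, 1.331, -0.223], TCP at [230.14, -471.876, 250.294] pointing down, gripper open.
Joint ranges: [-2.94, 2.94], [-0.97, 2.17], [0.19, 2.56], [-1.23, 4.37], [0.02, 3.11], [-2.88, 2.88]. Speed limits (rad/s): [2.39, 2.39, 3.01, 3.14, 3.14, 3.14].

INTERFACE

Orientations are given as a unit quaternion [w, x, y, z].
In Python, from rig import sense, capture, finish_job gives the robot as it stands. The module is installed in compiled form; this text tells all that it offers.
- The arm moves only by the tool move_arm, never from a script. Its argument "moves" is a list of rows, each an object with "turn": the turn, a rotation vector about the tool's x, y, z in rad, a list of three; "translation": the shift along the tool's x, y, z in mm, a list of three; "hand": the opening, from 0 (shut) to 1 (fully open). In form: [{"turn": [wx, wy, wz], "translation": [x, y, z], "hand": hand}, ...]. A call has 1 to 10 rows; each row shifts and turns the commanded pose from where the row before left it, along the tool's axes as they then stand; what a row does not reach is not made up. A row lasts 1/12 s, in which the tool goes at most 41.7 mm and 7.16 degrees, less where a joint would pass 70% of its speed; a pose out of reach is approached as far as the arm can. A call with a gripper value outside its range is refused whole. The fingers move at their own pace and stop on an object; "grip_force" is the grip in N (left out, the last holds). Time passes only in rows, so rows that do not move let the fingers close. It gives the time, the measured TCP pose, the force, the opening and the grip force at its end, in the units of the state.
- sense(): the state, without advancing time (a new reading comes with each control period).
- capture(name): name is "scene" or "top" or "wrist"; returns a dict with "image" (480x640x3 uint8, blue, green, red), "z_map" (480x640 float32, mm along the optical axis (not along the pixel's ray), 0 where there is no reading), "vertical_fov" (degrees; the focal length in pixels is half the picture's height over the tangent of half this angle, whatever the lens; pixels are square), "cx", "cy" (the principal point, pixels), "k1" (the pictures are not rectified: a ray, as slopes to the right and down, at radius r is drawn at 1 + k1 r^2 times it, then the intrinsics apply), "R" (3x3) and "t" (3): a world point X has camera coordinates R X + t; the wrist camera has in their place "T_tool_cam" (4x4, takes a point from camera to tool coordinates, whose origin is the TCP and whose axes are the flange's). Camera axes: x right, y down, z forward; pixel columns grow to the right and rows downward; lengths in mm; the calibration is good to about 2 mm. A picture is of the moment at which its call begins: read the wrist's pose just before it.
- finish_job(): hands the job in; it is judged then, once.
The state is a dict: "time_s": time; "joints": joint angles; "dq": joint speeds; "tau": joint torques, N m; "eef_pos": TCP position; "ee_rot": TCP orientation; "force": force on the tool from outside, world axes, zero at the start; "wrist_torque": the same for the moment, N m; "grip_width": opening from 0.0 (shut) to 1.0 (fully open); "grip_force": force on a finger pad.
Only numpy, scipy, OpenCV 4.12 (cv2) and the standard library are available. Lean on these libraries where they do the work, as an engineer would, in place of code of your own. Each camera call takes 0.05 s, during which the arm holds its last target. There are 200 camera calls.

## Working session

There is one attempt and no reset: what is moved stays moved. The work goes in short steps, Python scripts to look and compute and a tool call to move; the robot and the scene stay as the last step left them, time stands still between calls to the robot, and variables do not carry over. Pictures are saved under pics/ and viewed, at most 14 in all, crops included, and the job is handed in when it is done.

Besides the shell and the picture viewer there is one more tool, called after ">>>" as name(argument=value, ...) on one line, values as JSON. move_arm: Moves the arm, as the interface text tells. Its arguments: {"type":"object","properties":{"moves":{"type":"array","items":{"type":"object","properties":{"turn":{"type":"array","items":{"type":"number"}},"translation":{"type":"array","items":{"type":"number"}},"hand":{"type":"number"}}}},"grip_force":{"type":"number"}},"required":["moves"]}

```bash
mkdir -p pics; cat > h.py <<'E'
import numpy as np, cv2
from rig import sense, capture, finish_job
def K(c):
    f=240/np.tan(np.radians(c["vertical_fov"])/2); return f
def rays(c,uv):
    f=K(c); uv=np.asarray(uv,float).reshape(-1,1,2)
    M=np.array([[f,0,c["cx"]],[0,f,c["cy"]],[0,0,1.]])
    return cv2.undistortPoints(uv,M,np.array([c["k1"],0,0,0.])).reshape(-1,2)
def pts(c,uv,z):  # z depths mm -> world
    s=rays(c,uv); P=np.c_[s,np.ones(len(s))]*np.asarray(z,float).reshape(-1,1)
    return (P-np.asarray(c["t"]))@np.asarray(c["R"])
def plane(c,uv,h):
    s=rays(c,uv); R=np.asarray(c["R"]);d=np.c_[s,np.ones(len(s))]@R; o=-R.T@np.asarray(c["t"])
    return o+d*((h-o[2])/d[:,2:])
def cloud(c):
    v,u=np.mgrid[0:480,0:640]; uv=np.c_[u.ravel(),v.ravel()]
    return pts(c,uv,c["z_map"].ravel()).reshape(480,640,3)
E
python3 - <<'E'
from h import *
s=sense();print({k:np.round(v,3) for k,v in s.items()})
for n in("scene","top"):
    c=capture(n);cv2.imwrite(f"pics/{n}0.png",c["image"]);np.savez(f"{n}0.npz",**c)
    print(n,c["vertical_fov"],c["k1"],-np.asarray(c["R"]).T@c["t"],np.asarray(c["R"]).round(2).tolist(),(c["z_map"]>0).mean())
E
```

```text
{'time_s': np.float64(0.0), 'joints': array([-1.34 ,  0.313,  1.498,  0.   ,  1.331, -0.223]), 'dq': array([ 0.   ,  0.001, -0.002,  0.   , -0.001, -0.001]), 'tau': array([-2.0000e-03, -4.1227e+01, -2.5975e+01, -0.0000e+00,  4.0000e-03,
       -0.0000e+00]), 'eef_pos': array([ 230.06 , -471.646,  249.73 ]), 'ee_rot': array([-0.001,  0.974,  0.225,  0.   ]), 'force': array([-0.455,  0.62 , -0.386]), 'wrist_torque': array([ 0.025,  0.037, -0.027]), 'grip_force': np.float64(0.0), 'grip_width': np.float64(1.002)}
scene 45.26141631892424 -0.10205329046003415 [145.49589374 725.26575277 956.71050241] [[-0.88, -0.47, 0.01], [-0.35, 0.66, -0.66], [0.31, -0.59, -0.75]] 0.995849609375
top 46.88528305737252 -0.0462624152955916 [ 267.2580551    15.82501237 1450.38188711] [[0.01, -1.0, 0.01], [-0.98, -0.02, -0.18], [0.18, -0.01, -0.98]] 0.99623046875
```

View pics/top0.png

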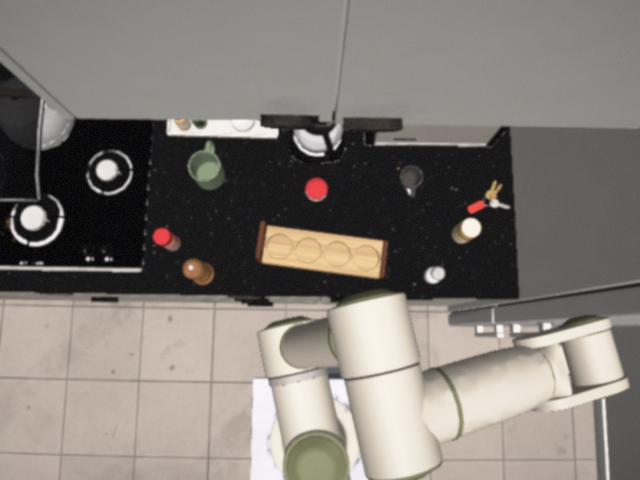

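View pics/scene0.png

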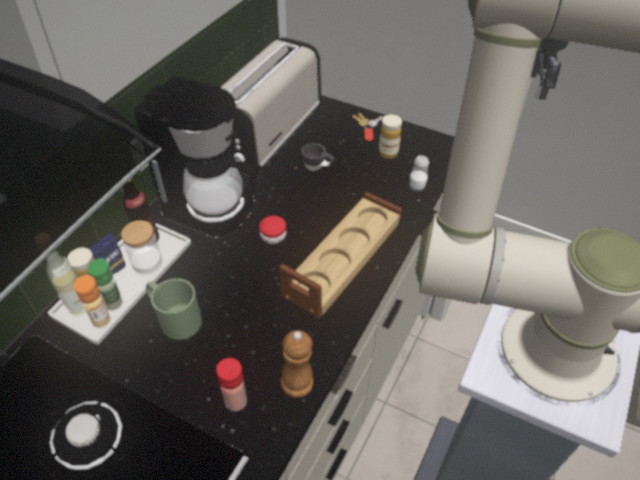

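The top view shows the caddy at about (322,250), its high board to the left (262,242, the +y side). The red jar is at (166,239), the mill at (199,271), the mustard at (467,231) and the salt at (435,273). The mug is at (207,168), the timer at (316,189) and the cup at (411,178). The scene view agrees, with the high board near the mill.

```bash
cat > m.py <<'E'
from h import *
from scipy.optimize import least_squares
def seed(c,uv,h): return plane(c,[uv],h)[0]
def fit(P,p0,z0,z1,r,rr=45):
    m=(abs(P[:,2]-(z0+z1)/2)<(z1-z0)/2)&(np.hypot(*(P[:,:2]-p0[:2]).T)<rr); Q=P[m]
    if len(Q)<15: return None,len(Q),0
    s=least_squares(lambda p:np.hypot(Q[:,0]-p[0],Q[:,1]-p[1])-r,p0[:2],loss="soft_l1",f_scale=2)
    return s.x.round(1),len(Q),np.sqrt(np.mean(s.fun**2)).round(2)
E
python3 - <<'E'
from m import *
T=dict(np.load("top0.npz"));S=dict(np.load("scene0.npz"))
ct,cs=cloud(T).reshape(-1,3),cloud(S).reshape(-1,3)
O=dict(mill=((193,268),140,[(20,60,None),(118,142,24)],165),spice=((162,237),122,[(86,118,20.5),(20,80,20)],122),mustard=((470,228),106,[(15,85,24.5),(92,103,24)],106),salt=((436,273),85,[(15,40,21),(58,70,16.5)],90))
for n,(uv,h,bands,H) in O.items():
    p=seed(T,uv,h);print(n,p.round(0))
    for z0,z1,r in bands:
        if r: print("  ",z0,z1,"top",fit(ct,p,z0,z1,r),"scene",fit(cs,p,z0,z1,r))
    for P in(ct,cs):
        q=P[np.hypot(*(P[:,:2]-p[:2]).T)<40]; top=q[q[:,2]>np.percentile(q[:,2],99)-6]; print("   zmax",q[:,2].max().round(1),"top cent",top.mean(0).round(1),len(top))
for n,uv,h in(("mug",(207,165),94),("timer",(316,188),44),("cup",(411,178),53)): print(n,seed(T,uv,h).round(0))
# caddy: pale wood
for nm,c,P in(("top",T,ct),("scene",S,cs)):
    hsv=cv2.cvtColor(c["image"],cv2.COLOR_BGR2HSV).reshape(-1,3).astype(int)
    p=seed(T,(322,250),30)
    m=(np.hypot(*(P[:,:2]-p[:2]).T)<190)&(abs(P[:,2]-30)<5)
    rect=cv2.minAreaRect(P[m][:,:2].astype(np.float32)); print(nm,"caddy",rect,m.sum(),np.median(P[m][:,2]))
    m=(np.hypot(*(P[:,:2]-p[:2]).T)<190)&(P[:,2]>60)&(P[:,2]<105); print("  high",P[m].mean(0),m.sum(),cv2.minAreaRect(P[m][:,:2].astype(np.float32)))
# upper obstacles
m=(ct[:,2]>200)&(ct[:,0]>250);print("obstacles min x,z",ct[m].min(0),np.percentile(ct[m],[1,50,99],axis=0).round(0).tolist())
E
```

```text
mill [414. 298. 140.]
   118 142 top (array([414.1, 299.9]), 62, np.float64(1.23)) scene (array([411.7, 297.6]), 260, np.float64(1.24))
   zmax 168.7 top cent [413.2 298.1 164.8] 24
   zmax 167.7 top cent [409.2 299.9 162.1] 44
spice [491. 381. 122.]
   86 118 top (array([494.2, 384.7]), 72, np.float64(2.11)) scene (array([492.8, 384. ]), 227, np.float64(1.61))
   20 80 top (array([494.4, 385. ]), 106, np.float64(0.69)) scene (array([493.5, 384.1]), 371, np.float64(0.77))
   zmax 129.8 top cent [493.4 382.8 124.2] 147
   zmax 125.2 top cent [491.3 386.2 120.8] 432
mustard [ 528. -377.  106.]
   15 85 top (array([ 530.1, -378.2]), 180, np.float64(1.11)) scene (array([ 528.9, -378.6]), 456, np.float64(2.24))
   92 103 top (array([ 530.5, -379.4]), 72, np.float64(6.99)) scene (array([ 530.4, -379. ]), 148, np.float64(7.59))
   zmax 118.4 top cent [ 529.8 -377.2  107.4] 167
   zmax 109.4 top cent [ 527.6 -375.8  103.3] 172
salt [ 417. -294.   85.]
   15 40 top (array([ 417.7, -299. ]), 47, np.float64(0.98)) scene (array([ 416.7, -297. ]), 148, np.float64(1.82))
   58 70 top (array([ 417.
[... 262 characters left out ...]
 ((544.5236206054688, -17.29205322265625), (316.7008361816406, 235.64109802246094), 83.12715911865234) 2113 30.495088172446362
  high [491.29412521 143.99659181  95.63989191] 220 ((492.9883117675781, 144.92568969726562), (12.690301895141602, 93.99825286865234), 83.25542449951172)
scene caddy ((543.48095703125, -15.45526123046875), (325.284912109375, 240.1467742919922), 83.10784912109375) 2661 28.681980736069395
  high [488.38973938 149.95166016  86.76070463] 598 ((490.3629150390625, 147.4955596923828), (13.97799015045166, 94.78763580322266), 82.82095336914062)
obstacles min x,z [ 250.01785811 -709.3220471   200.00509292] [[257.0, -555.0, 227.0], [608.0, -64.0, 738.0], [673.0, 464.0, 1450.0]]
```

```bash
python3 - <<'E'
from m import *
T=dict(np.load("top0.npz"));S=dict(np.load("scene0.npz"))
a=np.radians(83.2);e=np.array([np.cos(a),np.sin(a)]);n=np.array([e[1],-e[0]])
b=np.array([492,145.5])
for nm,c in(("top",T),("scene",S)):
    P=cloud(c).reshape(-1,3);d=P[:,:2]-b
    s=-d@e;w=d@n
    m=(s>2)&(s<320)&(abs(w)<62)&(abs(P[:,2]-29.5)<5)
    r=cv2.minAreaRect(P[m][:,:2].astype(np.float32));print(nm,r,np.median(P[m][:,2]))
    m=(s>-20)&(s<20)&(abs(w)<62)&(P[:,2]>70);q=P[m];print(" high s,w",np.percentile(s[m],[2,98]),np.percentile(w[m],[2,98]))
    m=(s>290)&(s<340)&(abs(w)<62)&(P[:,2]>38);print(" low s,w",np.percentile(s[m],[2,98]),np.percentile(w[m],[2,98]))
    for k in(44,120,196,272):
        m=(np.hypot(s-k,w)<42)&(P[:,2]<14.5)&(P[:,2]>5);f=P[m];print(k,"floor",m.sum(),np.c_[s,w][m].mean(0).round(1),f[:,2].mean().round(1))
E
```

```text
top ((475.38287353515625, -12.670333862304688), (309.3487548828125, 97.28961181640625), 83.1158218383789) 30.30471235814795
 high s,w [-5.34620244  6.53231902] [-45.16451209  45.89921485]
 low s,w [309.873072   321.81410545] [-43.28592865  46.77771645]
44 floor 399 [43.2  3.9] 10.5
120 floor 398 [120.    3.2] 10.6
196 floor 400 [196.6   4. ] 10.3
272 floor 408 [274.4   3.4] 10.3
scene ((472.6653747558594, -14.546112060546875), (309.9737548828125, 99.33992767333984), 83.18171691894531) 28.501133753344043
 high s,w [-7.71097093  3.94909534] [-48.13366562  43.79590084]
 low s,w [305.53114315 320.36698283] [-44.97838341  44.79550815]
44 floor 224 [62.1  1.1] 9.4
120 floor 472 [127.3   4.2] 9.2
196 floor 418 [203.9   4. ] 9.0
272 floor 361 [280.3   4.9] 9.1
```

>>> move_arm(moves=[{"turn": [0, 0, -0.124], "translation": [0, 0, 0], "hand": 1}, {"turn": [0, 0, -0.124], "translation": [0, 0, 0], "hand": 1}, {"turn": [0, 0, -0.124], "translation": [0, 0, 0], "hand": 1}, {"turn": [0, 0, -0.124], "translation": [0, 0, 0], "hand": 1}, {"turn": [0, 0, -0.124], "translation": [0, 0, 0], "hand": 1}, {"turn": [0, 0, -0.124], "translation": [0, 0, 0], "hand": 1}, {"turn": [0, 0, -0.124], "translation": [0, 0, 0], "hand": 1}, {"turn": [0, 0, -0.124], "translation": [0, 0, 0], "hand": 1}], grip_force=30)

```text
time_s: 0.77
eef_pos: [230.1, -471.7, 250.0]
ee_rot: [-0.0, 0.748, 0.664, 0.0]
force: [0.2, -0.8, -0.6]
grip_width: 1.001
grip_force: 0.0
```

>>> move_arm(moves=[{"turn": [0, 0, 0], "translation": [27.8, 23.6, 7], "hand": 1}, {"turn": [0, 0, 0], "translation": [27.8, 23.6, 7], "hand": 1}, {"turn": [0, 0, 0], "translation": [27.8, 23.6, 7], "hand": 1}, {"turn": [0, 0, 0], "translation": [27.8, 23.6, 7], "hand": 1}, {"turn": [0, 0, 0], "translation": [27.8, 23.6, 7], "hand": 1}, {"turn": [0, 0, 0], "translation": [27.8, 23.6, 7], "hand": 1}, {"turn": [0, 0, 0], "translation": [27.8, 23.6, 7], "hand": 1}, {"turn": [0, 0, 0], "translation": [0, 0, 0], "hand": 1}, {"turn": [0, 0, 0], "translation": [0, 0, 0], "hand": 1}, {"turn": [0, 0, 0], "translation": [0, 0, 0], "hand": 1}])

```text
time_s: 1.6
eef_pos: [418.1, -299.6, 201.2]
ee_rot: [-0.0, 0.75, 0.662, -0.0]
force: [-0.0, -0.2, 1.1]
grip_width: 1.0
grip_force: 0.0
```

```bash
cat >> h.py <<'E'
from scipy.spatial.transform import Rotation
def wrist():
    s=sense(); c=capture("wrist"); T=np.asarray(c["T_tool_cam"])
    Rt=Rotation.from_quat(s["ee_rot"],scalar_first=True).as_matrix()
    A=Rt@T[:3,:3]; o=Rt@T[:3,3]+s["eef_pos"]; c["R"]=A.T; c["t"]=-A.T@o; return s,c
def go(dx,dy):
    s=sense();d=np.array([dx,dy,0])-[*s["eef_pos"][:2],0]
    Rt=Rotation.from_quat(s["ee_rot"],scalar_first=True).as_matrix();print("pos",s["eef_pos"].round(1),"tool delta",(Rt.T@d).round(1))
E
python3 - <<'E'
from m import *
s,c=wrist();cv2.imwrite("pics/w1.png",c["image"]);P=cloud(c).reshape(-1,3);print(s["eef_pos"],s["dq"].round(3),np.asarray(c["T_tool_cam"]).round(2).tolist())
p=np.array([417,-298.]);q=P[np.hypot(*(P[:,:2]-p).T)<40]
print(fit(P,p,15,40,21),fit(P,p,58,70,16.5),q[:,2].max(),q[q[:,2]>80].mean(0))
go(*p)
E
```

```text
[ 418.09446488 -299.59494568  201.20542617] [-0.025 -0.007 -0.004 -0.    -0.     0.   ] [[-0.0, -0.96, -0.27, 67.51], [1.0, -0.0, -0.0, 0.62], [-0.0, -0.27, 0.96, -124.06], [0.0, 0.0, 0.0, 1.0]]
(array([ 416.6, -299.8]), 257, np.float64(0.52)) (array([ 416.4, -300.5]), 160, np.float64(0.39)) 287.1733075677244 [ 419.33797119 -285.9073101   265.76200092]
pos [ 417.8 -300.   201.3] tool delta [ 1.9 -1.1 -0. ]
```

View pics/w1.png

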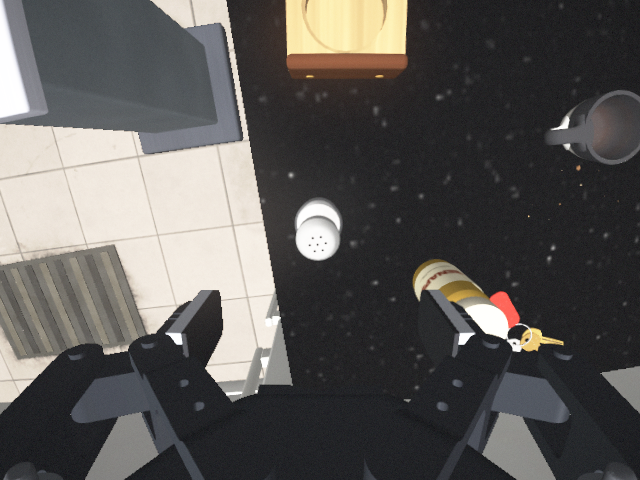

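The salt shaker is centred between the fingers at (318,235). The wrist measurement agrees with the overview to about 2 mm.

>>> move_arm(moves=[{"turn": [0, 0, 0], "translation": [0.4, -1.2, 35], "hand": 1}, {"turn": [0, 0, 0], "translation": [0, 0, 35], "hand": 1}, {"turn": [0, 0, 0], "translation": [0, 0, 35], "hand": 1}, {"turn": [0, 0, 0], "translation": [0, 0, 35], "hand": 1}, {"turn": [0, 0, 0], "translation": [0, 0, 0], "hand": 1}, {"turn": [0, 0, 0], "translation": [0, 0, 0], "hand": 0.2}, {"turn": [0, 0, 0], "translation": [0, 0, 0], "hand": 0.2}, {"turn": [0, 0, 0], "translation": [0, 0, 0], "hand": 0.2}, {"turn": [0, 0, 0], "translation": [0, 0, 0], "hand": 0.2}, {"turn": [0, 0, 0], "translation": [0, 0, 0], "hand": 0.2}], grip_force=35)

```text
time_s: 2.48
eef_pos: [417.9, -299.8, 63.4]
ee_rot: [0.002, 0.75, 0.662, -0.0]
force: [-1.3, -0.2, 8.1]
grip_width: 0.418
grip_force: 34.2
```

>>> move_arm(moves=[{"turn": [0, 0, 0], "translation": [0, 0, -25], "hand": 0.2}, {"turn": [0, 0, 0], "translation": [0, 0, -40], "hand": 0.2}, {"turn": [0, 0, 0], "translation": [0, 0, -40], "hand": 0.2}, {"turn": [0, 0, 0], "translation": [30, 4, 0], "hand": 0.2}, {"turn": [0, 0, 0], "translation": [30, 4, 0], "hand": 0.2}, {"turn": [0, 0, 0], "translation": [30, 4, 0], "hand": 0.2}, {"turn": [0, 0, 0], "translation": [30, 4, 0], "hand": 0.2}, {"turn": [0, 0, 0], "translation": [30, 4, 0], "hand": 0.2}, {"turn": [0, 0, 0], "translation": [0, 0, 0], "hand": 0.2}, {"turn": [0, 0, 0], "translation": [0, 0, 0], "hand": 0.2}])

```text
time_s: 3.32
eef_pos: [456.1, -151.6, 167.2]
ee_rot: [0.001, 0.749, 0.663, 0.0]
force: [0.5, -1.2, -0.3]
grip_width: 0.411
grip_force: 35.2
```

```bash
cat > cad.py <<'E'
from m import *
a=np.radians(83.2);e=np.array([np.cos(a),np.sin(a)]);n=np.array([e[1],-e[0]]);C=np.array([474,-12.7])
def caddy(P):
    d=P[:,:2]-C;s=d@e;w=d@n
    m=(abs(s)<150)&(abs(w)<60)&(abs(P[:,2]-30)<4)
    print("top w 1/99",np.percentile(w[m],[.5,99.5]).round(1),"z",np.median(P[m][:,2]).round(1),"rect",cv2.minAreaRect(P[m][:,:2].astype(np.float32)))
    for k in(114,38,-38,-114):
        m=(np.hypot(s-k,w)<45)&(P[:,2]<14)&(P[:,2]>4);
        if m.sum()>50:
            print(k,m.sum(),"s",np.percentile(s[m],[1,99]).round(1)," w",np.percentile(w[m],[1,99]).round(1), "z",np.median(P[m][:,2]).round(1))
E
python3 - <<'E'
from cad import *
s,c=wrist();cv2.imwrite("pics/w2.png",c["image"]);print(s["eef_pos"],s["grip_width"],s["force"])
caddy(cloud(c).reshape(-1,3)); go(460.5,-125.9)
E
```

```text
[ 456.05460361 -151.56094603  167.21698765] 0.41091831807546814 [ 0.48271416 -1.2455129  -0.33212877]
top w 1/99 [-46.7  48.6] z 30.3 rect ((467.6289367675781, -73.25255584716797), (178.13491821289062, 96.86266326904297), 83.08403778076172)
38 2444 s [ 9.9 34.9]  w [-29.3  31.5] z 10.4
-38 5727 s [-69.7  -7.8]  w [-30.1  32.1] z 10.5
-114 4691 s [-144.8  -71.2]  w [-30.3  31.7] z 10.5
pos [ 455.9 -152.5  167. ] tool delta [27.   1.3 -0. ]
```

View pics/w2.png

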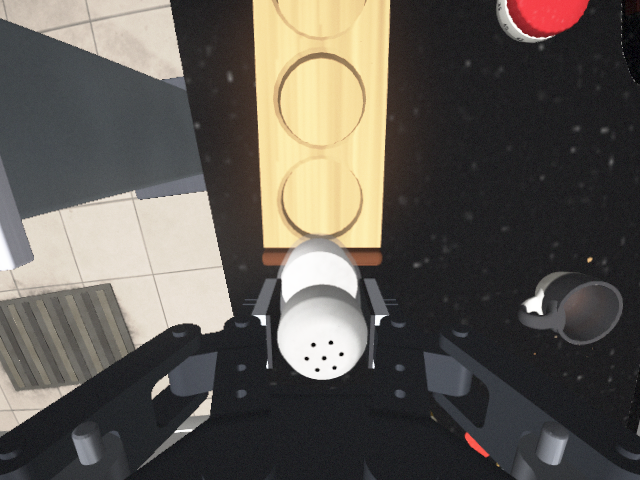

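The salt is held upright between the pads at (320,320), with the wells in line ahead of it at (320,197) and (320,100).

>>> move_arm(moves=[{"turn": [0, 0, 0], "translation": [26, 2.4, 0], "hand": 0.2}, {"turn": [0, 0, 0], "translation": [0, 0, 0], "hand": 0.2}, {"turn": [0, 0, 0], "translation": [0, 0, 26], "hand": 0.2}, {"turn": [0, 0, 0], "translation": [0, 0, 26], "hand": 0.2}, {"turn": [0, 0, 0], "translation": [0, 0, 20], "hand": 0.2}, {"turn": [0, 0, 0], "translation": [0, 0, 10], "hand": 0.2}, {"turn": [0, 0, 0], "translation": [0, 0, 5], "hand": 0.2}, {"turn": [0, 0, 0], "translation": [0, 0, 2], "hand": 0.2}, {"turn": [0, 0, 0], "translation": [0, 0, 0], "hand": 0.2}])

```text
time_s: 4.12
eef_pos: [461.6, -127.6, 77.8]
ee_rot: [0.0, 0.75, 0.661, 0.0]
force: [0.2, 0.2, -0.9]
grip_width: 0.414
grip_force: 35.2
```

>>> move_arm(moves=[{"turn": [0, 0, 0], "translation": [1, 0, 2], "hand": 0.2}, {"turn": [0, 0, 0], "translation": [0, 0, 2], "hand": 0.2}, {"turn": [0, 0, 0], "translation": [0, 0, 0], "hand": 0.2}])

```text
time_s: 4.37
eef_pos: [461.6, -126.0, 73.5]
ee_rot: [0.0, 0.75, 0.662, 0.0]
force: [0.4, -0.0, -0.6]
grip_width: 0.412
grip_force: 35.2
```

>>> move_arm(moves=[{"turn": [0, 0, 0], "translation": [0, 0, 1], "hand": 0.2}, {"turn": [0, 0, 0], "translation": [0, 0, 1], "hand": 0.2}, {"turn": [0, 0, 0], "translation": [0, 0, 0], "hand": 0.2}])

```text
time_s: 4.62
eef_pos: [461.9, -126.2, 73.3]
ee_rot: [0.001, 0.75, 0.662, 0.0]
force: [-6.4, 3.3, 21.1]
grip_width: 0.413
grip_force: 38.7
```

>>> move_arm(moves=[{"turn": [0, 0, 0], "translation": [0, 0, -2], "hand": 0.5}, {"turn": [0, 0, 0], "translation": [0, 0, 0], "hand": 0.7}, {"turn": [0, 0, 0], "translation": [0, 0, 0], "hand": 1}, {"turn": [0, 0, 0], "translation": [0, 0, 0], "hand": 1}, {"turn": [0, 0, 0], "translation": [0, 0, 0], "hand": 1}, {"turn": [0, 0, 0], "translation": [0, 0, -30], "hand": 1}, {"turn": [0, 0, 0], "translation": [0, 0, -35], "hand": 1}, {"turn": [0, 0, 0], "translation": [0, 0, -35], "hand": 1}, {"turn": [0, 0, 0], "translation": [0, 0, -16], "hand": 1}])

```text
time_s: 5.37
eef_pos: [462.4, -126.5, 193.2]
ee_rot: [0.002, 0.75, 0.662, 0.001]
force: [-0.2, -1.5, 1.0]
grip_width: 0.998
grip_force: 0.0
```

>>> move_arm(moves=[{"turn": [0, 0, 0], "translation": [-34.7, 13.9, 0], "hand": 1}, {"turn": [0, 0, 0], "translation": [-34.7, 13.9, 0], "hand": 1}, {"turn": [0, 0, 0], "translation": [-34.7, 13.9, 0], "hand": 1}, {"turn": [0, 0, 0], "translation": [-34.7, 13.9, 0], "hand": 1}, {"turn": [0, 0, 0], "translation": [-34.7, 13.9, 0], "hand": 1}, {"turn": [0, 0, 0], "translation": [-34.7, 13.9, 0], "hand": 1}, {"turn": [0, 0, 0], "translation": [-34.7, 13.9, 0], "hand": 1}, {"turn": [0, 0, 0], "translation": [0, 0, 0], "hand": 1}, {"turn": [0, 0, 0], "translation": [0, 0, 0], "hand": 1}])

```text
time_s: 6.12
eef_pos: [527.4, -380.4, 187.9]
ee_rot: [-0.001, 0.751, 0.661, -0.0]
force: [-0.7, 0.5, -0.4]
grip_width: 0.999
grip_force: 0.0
```

```bash
python3 - <<'E'
from cad import *
s,c=wrist();P=cloud(c).reshape(-1,3);p=np.array([530,-378.7])
print(fit(P,p,15,85,24.5),fit(P,p,92,102,24));go(*p)
c=capture("scene");P=cloud(c).reshape(-1,3);p=np.array([461.4,-126.5])
print("salt",fit(P,p,72,80,16.5),fit(P,p,35,50,21));q=P[np.hypot(*(P[:,:2]-p).T)<20];print(np.percentile(q[:,2],99))
E
```

```text
(array([ 529. , -381.5]), 952, np.float64(0.77)) (array([ 529.2, -382.2]), 171, np.float64(0.14))
pos [ 527.5 -379.1  188.4] tool delta [ 0.7  2.4 -0. ]
salt (array([ 459.3, -124. ]), 38, np.float64(1.41)) (array([ 456.3, -127.6]), 148, np.float64(9.87))
99.78941359023831
```

>>> move_arm(moves=[{"turn": [0, 0, 0], "translation": [-0.5, 1.8, 30], "hand": 1}, {"turn": [0, 0, 0], "translation": [0, 0, 30], "hand": 1}, {"turn": [0, 0, 0], "translation": [0, 0, 30], "hand": 1}, {"turn": [0, 0, 0], "translation": [0, 0, 29], "hand": 1}, {"turn": [0, 0, 0], "translation": [0, 0, 0], "hand": 1}, {"turn": [0, 0, 0], "translation": [0, 0, 0], "hand": 0.3}, {"turn": [0, 0, 0], "translation": [0, 0, 0], "hand": 0.3}, {"turn": [0, 0, 0], "translation": [0, 0, 0], "hand": 0.3}, {"turn": [0, 0, 0], "translation": [0, 0, 0], "hand": 0.3}, {"turn": [0, 0, 0], "translation": [0, 0, 0], "hand": 0.3}], grip_force=40)

```text
time_s: 7.05
eef_pos: [530.1, -380.4, 73.1]
ee_rot: [0.002, 0.75, 0.662, 0.0]
force: [-1.1, 1.2, 5.2]
grip_width: 0.562
grip_force: 40.4
```

>>> move_arm(moves=[{"turn": [0, 0, 0], "translation": [0, 0, -20], "hand": 0.3}, {"turn": [0, 0, 0], "translation": [0, 0, -35], "hand": 0.3}, {"turn": [0, 0, 0], "translation": [0, 0, -35], "hand": 0.3}, {"turn": [0, 0, 0], "translation": [0, 0, -35], "hand": 0.3}])

```text
time_s: 7.38
eef_pos: [529.3, -379.6, 198.1]
ee_rot: [0.001, 0.75, 0.662, 0.0]
force: [-0.0, -0.5, -2.5]
grip_width: 0.561
grip_force: 42.0
```

>>> move_arm(moves=[{"turn": [0, 0, 0], "translation": [35.6, -10.9, 0], "hand": 0.3}, {"turn": [0, 0, 0], "translation": [35.6, -10.9, 0], "hand": 0.3}, {"turn": [0, 0, 0], "translation": [35.6, -10.9, 0], "hand": 0.3}, {"turn": [0, 0, 0], "translation": [35.6, -10.9, 0], "hand": 0.3}, {"turn": [0, 0, 0], "translation": [35.6, -10.9, 0], "hand": 0.3}, {"turn": [0, 0, 0], "translation": [35.6, -10.9, 0], "hand": 0.3}, {"turn": [0, 0, 0], "translation": [35.6, -10.9, 0], "hand": 0.3}, {"turn": [0, 0, 0], "translation": [35.6, -10.9, 0], "hand": 0.3}, {"turn": [0, 0, 0], "translation": [35.6, -10.9, 0], "hand": 0.3}, {"turn": [0, 0, 0], "translation": [0, 0, 0], "hand": 0.3}])

```text
time_s: 8.22
eef_pos: [470.7, -44.7, 196.5]
ee_rot: [-0.0, 0.748, 0.663, 0.001]
force: [-0.5, -2.0, -2.0]
grip_width: 0.562
grip_force: 42.2
```

>>> move_arm(moves=[{"turn": [0, 0, 0], "translation": [0, 0, 0], "hand": 0.3}, {"turn": [0, 0, 0], "translation": [0, 0, 0], "hand": 0.3}])

```text
time_s: 8.38
eef_pos: [472.4, -50.0, 196.2]
ee_rot: [0.001, 0.75, 0.662, 0.0]
force: [0.5, 0.6, -1.9]
grip_width: 0.563
grip_force: 42.2
```

```bash
python3 - <<'E'
from cad import *
s,c=wrist();cv2.imwrite("pics/w3.png",c["image"]);caddy(cloud(c).reshape(-1,3));go(470.4,-51)
E
```

```text
top w 1/99 [-46.8  48.6] z 30.3 rect ((477.93408203125, 12.418144226074219), (234.3704376220703, 96.93547821044922), 83.23963165283203)
114 5033 s [ 84.9 144.9]  w [-30.4  32. ] z 10.5
38 4403 s [ 5.9 68.1]  w [-29.8  32. ] z 10.5
-38 2433 s [-52.    5.8]  w [-31.3  32.3] z 10.4
pos [472.4 -50.4 195.9] tool delta [-0.8 -1.9 -0. ]
```

View pics/w3.png

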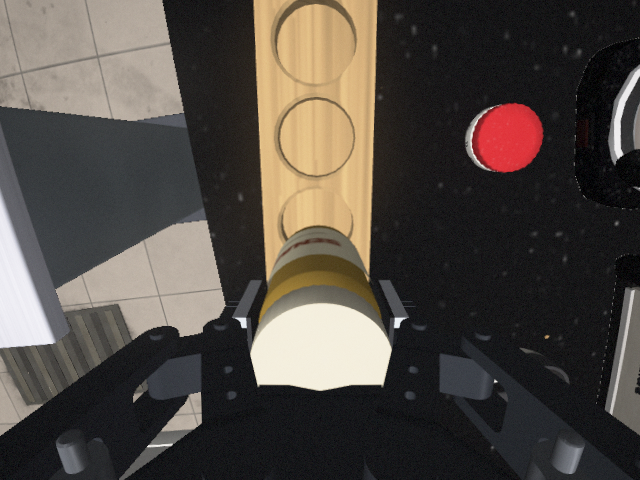

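The mustard jar is held at (320,345). Wells 1 to 3 are visible ahead at (316,42), (316,138) and (316,215), in line with the tool.

>>> move_arm(moves=[{"turn": [0, 0, 0], "translation": [-0.8, -1.6, 0], "hand": 0.3}, {"turn": [0, 0, 0], "translation": [0, 0, 25], "hand": 0.3}, {"turn": [0, 0, 0], "translation": [0, 0, 30], "hand": 0.3}, {"turn": [0, 0, 0], "translation": [0, 0, 25], "hand": 0.3}, {"turn": [0, 0, 0], "translation": [0, 0, 15], "hand": 0.3}, {"turn": [0, 0, 0], "translation": [0, 0, 7], "hand": 0.3}, {"turn": [0, 0, 0], "translation": [0, 0, 4], "hand": 0.3}, {"turn": [0, 0, 0], "translation": [0, 0, 3], "hand": 0.3}, {"turn": [0, 0, 0], "translation": [0, 0, 0], "hand": 0.3}])

```text
time_s: 9.18
eef_pos: [470.7, -50.7, 86.7]
ee_rot: [0.0, 0.75, 0.661, 0.0]
force: [-0.4, 0.4, -2.6]
grip_width: 0.566
grip_force: 42.4
```

>>> move_arm(moves=[{"turn": [0, 0, 0], "translation": [0, 0, 1.5], "hand": 0.3}, {"turn": [0, 0, 0], "translation": [0, 0, 0], "hand": 0.3}])

```text
time_s: 9.35
eef_pos: [470.7, -50.5, 85.3]
ee_rot: [0.001, 0.75, 0.662, 0.0]
force: [-1.3, -0.6, -1.6]
grip_width: 0.564
grip_force: 42.4
```

>>> move_arm(moves=[{"turn": [0, 0, 0], "translation": [0, 0, 1], "hand": 0.3}, {"turn": [0, 0, 0], "translation": [0, 0, 1], "hand": 0.3}, {"turn": [0, 0, 0], "translation": [0, 0, 0], "hand": 0.3}])

```text
time_s: 9.6
eef_pos: [470.6, -50.4, 83.1]
ee_rot: [0.0, 0.75, 0.662, 0.0]
force: [0.5, -0.3, -0.7]
grip_width: 0.562
grip_force: 42.6
```

>>> move_arm(moves=[{"turn": [0, 0, 0], "translation": [0, 0, 0.8], "hand": 0.3}, {"turn": [0, 0, 0], "translation": [0, 0, 0], "hand": 0.3}])

```text
time_s: 9.77
eef_pos: [470.6, -50.4, 83.0]
ee_rot: [0.0, 0.75, 0.662, 0.0]
force: [-4.3, 0.5, 10.9]
grip_width: 0.566
grip_force: 43.5
```

>>> move_arm(moves=[{"turn": [0, 0, 0], "translation": [0, 0, -1], "hand": 0.65}, {"turn": [0, 0, 0], "translation": [0, 0, 0], "hand": 0.8}, {"turn": [0, 0, 0], "translation": [0, 0, 0], "hand": 1}, {"turn": [0, 0, 0], "translation": [0, 0, 0], "hand": 1}, {"turn": [0, 0, 0], "translation": [0, 0, 0], "hand": 1}, {"turn": [0, 0, 0], "translation": [0, 0, -26], "hand": 1}, {"turn": [0, 0, 0], "translation": [0, 0, -35], "hand": 1}, {"turn": [0, 0, 0], "translation": [0, 0, -35], "hand": 1}, {"turn": [0, 0, 0], "translation": [0, 0, -30], "hand": 1}])

```text
time_s: 10.52
eef_pos: [470.3, -50.3, 211.2]
ee_rot: [0.0, 0.75, 0.662, 0.0]
force: [-0.0, -0.6, -0.9]
grip_width: 0.995
grip_force: 0.0
```

>>> move_arm(moves=[{"turn": [0, 0, 0], "translation": [39.5, -2.6, 0], "hand": 1}, {"turn": [0, 0, 0], "translation": [39.5, -2.6, 0], "hand": 1}, {"turn": [0, 0, 0], "translation": [39.5, -2.6, 0], "hand": 1}, {"turn": [0, 0, 0], "translation": [39.5, -2.6, 0], "hand": 1}, {"turn": [0, 0, 0], "translation": [39.5, -2.6, 0], "hand": 1}, {"turn": [0, 0, 0], "translation": [39.5, -2.6, 0], "hand": 1}, {"turn": [0, 0, 0], "translation": [39.5, -2.6, 0], "hand": 1}, {"turn": [0, 0, 0], "translation": [39.5, -2.6, 0], "hand": 1}, {"turn": [0, 0, 0], "translation": [39.5, -2.6, 0], "hand": 1}, {"turn": [0, 0, 0], "translation": [39.5, -2.6, 0], "hand": 1}])

```text
time_s: 11.35
eef_pos: [493.4, 346.9, 208.8]
ee_rot: [-0.0, 0.75, 0.662, -0.0]
force: [1.0, -0.1, -0.3]
grip_width: 1.0
grip_force: 0.0
```

>>> move_arm(moves=[{"turn": [0, 0, 0], "translation": [39.5, -2.6, 0], "hand": 1}, {"turn": [0, 0, 0], "translation": [0, 0, 0], "hand": 1}, {"turn": [0, 0, 0], "translation": [0, 0, 0], "hand": 1}, {"turn": [0, 0, 0], "translation": [0, 0, 0], "hand": 1}])

```text
time_s: 11.68
eef_pos: [496.1, 383.9, 208.6]
ee_rot: [0.0, 0.75, 0.662, -0.0]
force: [0.0, -0.7, -0.2]
grip_width: 1.002
grip_force: 0.0
```

```bash
python3 - <<'E'
from cad import *
s,c=wrist();cv2.imwrite("pics/w4.png",c["image"]);P=cloud(c).reshape(-1,3);p=np.array([493.5,384.3])
print(fit(P,p,90,118,20.5,32),fit(P,p,20,80,20,32));go(*p)
T=capture("top");P=cloud(T).reshape(-1,3);p=np.array([470.4,-51]);q=P[np.hypot(*(P[:,:2]-p).T)<35];print("mustard",np.percentile(q[:,2],97),fit(P,p,50,90,24.5))
E
```

```text
(array([491.9, 381.1]), 461, np.float64(0.25)) (array([492.8, 381.7]), 550, np.float64(0.33))
pos [496.3 383.4 208.9] tool delta [ 0.5 -2.9  0. ]
mustard 120.50772177176864 (array([470.1, -49.9]), 46, np.float64(0.75))
```

View pics/w4.png

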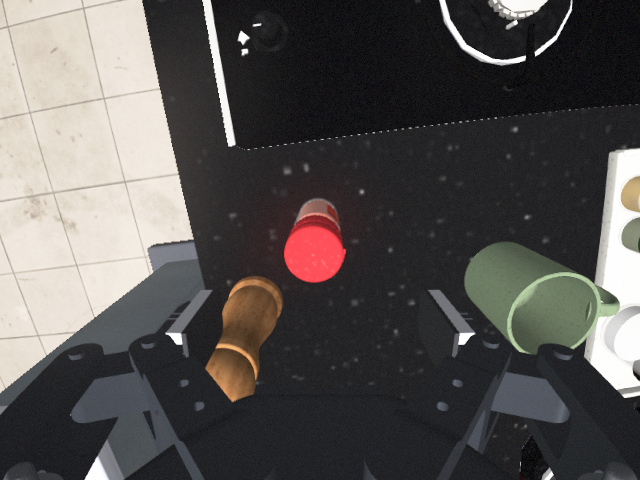

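The red jar's cap is centred at (315,250) between the open fingers. The mill at (245,340) and the mug are clear of the descent.

>>> move_arm(moves=[{"turn": [0, 0, 0], "translation": [-1, -3, 20], "hand": 1}, {"turn": [0, 0, 0], "translation": [0, 0, 35], "hand": 1}, {"turn": [0, 0, 0], "translation": [0, 0, 35], "hand": 1}, {"turn": [0, 0, 0], "translation": [0, 0, 36], "hand": 1}, {"turn": [0, 0, 0], "translation": [0, 0, 0], "hand": 1}, {"turn": [0, 0, 0], "translation": [0, 0, 0], "hand": 0.2}, {"turn": [0, 0, 0], "translation": [0, 0, 0], "hand": 0.2}, {"turn": [0, 0, 0], "translation": [0, 0, 0], "hand": 0.2}, {"turn": [0, 0, 0], "translation": [0, 0, 0], "hand": 0.2}, {"turn": [0, 0, 0], "translation": [0, 0, 0], "hand": 0.2}], grip_force=35)

```text
time_s: 12.62
eef_pos: [494.1, 384.2, 85.5]
ee_rot: [0.0, 0.75, 0.662, 0.002]
force: [-0.5, -0.3, 7.0]
grip_width: 0.464
grip_force: 34.1
```

>>> move_arm(moves=[{"turn": [0, 0, 0], "translation": [0, 0, -20], "hand": 0.2}, {"turn": [0, 0, 0], "translation": [0, 0, -35], "hand": 0.2}, {"turn": [0, 0, 0], "translation": [0, 0, -35], "hand": 0.2}, {"turn": [0, 0, 0], "translation": [0, 0, -35], "hand": 0.2}, {"turn": [0, 0, 0], "translation": [0, 0, 0], "hand": 0.2}])

```text
time_s: 13.03
eef_pos: [495.0, 384.9, 216.8]
ee_rot: [0.002, 0.75, 0.662, 0.007]
force: [0.7, 0.2, -1.0]
grip_width: 0.463
grip_force: 35.4
```

>>> move_arm(moves=[{"turn": [0, 0, 0], "translation": [-39.9, 3.2, 0], "hand": 0.2}, {"turn": [0, 0, 0], "translation": [-39.9, 3.2, 0], "hand": 0.2}, {"turn": [0, 0, 0], "translation": [-39.9, 3.2, 0], "hand": 0.2}, {"turn": [0, 0, 0], "translation": [-39.9, 3.2, 0], "hand": 0.2}, {"turn": [0, 0, 0], "translation": [-39.9, 3.2, 0], "hand": 0.2}, {"turn": [0, 0, 0], "translation": [-39.9, 3.2, 0], "hand": 0.2}, {"turn": [0, 0, 0], "translation": [-39.9, 3.2, 0], "hand": 0.2}, {"turn": [0, 0, 0], "translation": [-39.9, 3.2, 0], "hand": 0.2}, {"turn": [0, 0, 0], "translation": [-39.9, 3.2, 0], "hand": 0.2}])

```text
time_s: 13.78
eef_pos: [476.3, 22.1, 208.6]
ee_rot: [0.001, 0.75, 0.662, 0.0]
force: [1.8, -1.4, -0.4]
grip_width: 0.472
grip_force: 35.4
```

>>> move_arm(moves=[{"turn": [0, 0, 0], "translation": [0, 0, 0], "hand": 0.2}, {"turn": [0, 0, 0], "translation": [0, 0, 0], "hand": 0.2}, {"turn": [0, 0, 0], "translation": [0, 0, 0], "hand": 0.2}])

```text
time_s: 14.03
eef_pos: [476.9, 24.0, 208.3]
ee_rot: [0.0, 0.75, 0.661, 0.0]
force: [-0.7, 0.2, -1.0]
grip_width: 0.468
grip_force: 35.4
```

```bash
python3 - <<'E'
from cad import *
s,c=wrist();caddy(cloud(c).reshape(-1,3));go(479.4,24.4);print(s["grip_width"],s["eef_pos"])
E
```

```text
top w 1/99 [-46.8  48.5] z 30.4 rect ((481.3058776855469, 43.027427673339844), (187.33602905273438, 96.411865234375), 82.9657974243164)
114 4088 s [ 81.8 144. ]  w [-29.9  31.6] z 10.5
38 2653 s [18.4 81.8]  w [-31.1  31.9] z 10.4
pos [476.8  24.6 208.2] tool delta [0.1 2.6 0. ]
0.46787527863297584 [476.86671023  23.99948849 208.34538518]
```

>>> move_arm(moves=[{"turn": [0, 0, 0], "translation": [0, 2.5, 0], "hand": 0.2}, {"turn": [0, 0, 0], "translation": [0, 0, 25], "hand": 0.2}, {"turn": [0, 0, 0], "translation": [0, 0, 30], "hand": 0.2}, {"turn": [0, 0, 0], "translation": [0, 0, 25], "hand": 0.2}, {"turn": [0, 0, 0], "translation": [0, 0, 15], "hand": 0.2}, {"turn": [0, 0, 0], "translation": [0, 0, 7], "hand": 0.2}, {"turn": [0, 0, 0], "translation": [0, 0, 4], "hand": 0.2}, {"turn": [0, 0, 0], "translation": [0, 0, 4], "hand": 0.2}, {"turn": [0, 0, 0], "translation": [0, 0, 1], "hand": 0.2}, {"turn": [0, 0, 0], "translation": [0, 0, 0], "hand": 0.2}])

```text
time_s: 14.92
eef_pos: [479.7, 23.6, 97.5]
ee_rot: [0.0, 0.75, 0.662, 0.0]
force: [-0.1, 0.1, -1.7]
grip_width: 0.466
grip_force: 35.5
```

>>> move_arm(moves=[{"turn": [0, 0, 0], "translation": [0, 0, 1], "hand": 0.2}, {"turn": [0, 0, 0], "translation": [0, 0, 0], "hand": 0.2}])

```text
time_s: 15.08
eef_pos: [479.6, 23.5, 96.4]
ee_rot: [0.0, 0.75, 0.662, 0.0]
force: [-0.5, 0.5, -2.0]
grip_width: 0.462
grip_force: 35.5
```

>>> move_arm(moves=[{"turn": [0, 0, 0], "translation": [0, 0, 0.8], "hand": 0.2}, {"turn": [0, 0, 0], "translation": [0, 0, 0], "hand": 0.2}])

```text
time_s: 15.25
eef_pos: [479.6, 23.5, 95.5]
ee_rot: [0.0, 0.75, 0.662, 0.0]
force: [-0.1, 0.8, -0.1]
grip_width: 0.467
grip_force: 35.7
```

>>> move_arm(moves=[{"turn": [0, 0, 0], "translation": [0, 0, 0.8], "hand": 0.2}, {"turn": [0, 0, 0], "translation": [0, 0, 0], "hand": 0.2}])

```text
time_s: 15.42
eef_pos: [479.8, 23.5, 95.5]
ee_rot: [0.001, 0.75, 0.662, 0.0]
force: [-2.0, 0.7, 9.5]
grip_width: 0.468
grip_force: 36.3
```

>>> move_arm(moves=[{"turn": [0, 0, 0], "translation": [0, 0, -1], "hand": 0.6}, {"turn": [0, 0, 0], "translation": [0, 0, 0], "hand": 0.8}, {"turn": [0, 0, 0], "translation": [0, 0, 0], "hand": 1}, {"turn": [0, 0, 0], "translation": [0, 0, 0], "hand": 1}, {"turn": [0, 0, 0], "translation": [0, 0, 0], "hand": 1}, {"turn": [0, 0, 0], "translation": [0, 0, -30], "hand": 1}, {"turn": [0, 0, 0], "translation": [0, 0, -37], "hand": 1}, {"turn": [0, 0, 0], "translation": [0, 0, -37], "hand": 1}, {"turn": [0, 0, 0], "translation": [0, 0, -35], "hand": 1}])

```text
time_s: 16.17
eef_pos: [479.1, 23.6, 236.3]
ee_rot: [0.0, 0.75, 0.662, 0.0]
force: [0.6, -0.6, 0.3]
grip_width: 0.997
grip_force: 0.0
```

>>> move_arm(moves=[{"turn": [0, 0, 0], "translation": [37.9, -14.2, 0], "hand": 1}, {"turn": [0, 0, 0], "translation": [37.9, -14.2, 0], "hand": 1}, {"turn": [0, 0, 0], "translation": [37.9, -14.2, 0], "hand": 1}, {"turn": [0, 0, 0], "translation": [37.9, -14.2, 0], "hand": 1}, {"turn": [0, 0, 0], "translation": [37.9, -14.2, 0], "hand": 1}, {"turn": [0, 0, 0], "translation": [37.9, -14.2, 0], "hand": 1}, {"turn": [0, 0, 0], "translation": [37.9, -14.2, 0], "hand": 1}, {"turn": [0, 0, 0], "translation": [0, 0, 0], "hand": 1}, {"turn": [0, 0, 0], "translation": [0, 0, 0], "hand": 1}, {"turn": [0, 0, 0], "translation": [0, 0, 0], "hand": 1}])

```text
time_s: 17.0
eef_pos: [413.8, 298.8, 234.2]
ee_rot: [0.0, 0.75, 0.662, -0.0]
force: [0.0, -0.5, -0.4]
grip_width: 1.004
grip_force: 0.0
```

```bash
python3 - <<'E'
from cad import *
s,c=wrist();P=cloud(c).reshape(-1,3);p=np.array([412.5,299.])
print(fit(P,p,122,138,23.7,35),fit(P,p,5,20,28.5,40),fit(P,p,155,164,5,20));go(*p)
T=capture("top");P=cloud(T).reshape(-1,3);p=np.array([479.4,24.4]);q=P[np.hypot(*(P[:,:2]-p).T)<35];print("spice",np.percentile(q[:,2],97),fit(P,p,50,120,20))
E
```

```text
(array([412.6, 297.2]), 208, np.float64(0.58)) (array([414.7, 297.2]), 264, np.float64(0.95)) (array([412.4, 296.5]), 123, np.float64(1.02))
pos [414.1 298.3 234.3] tool delta [ 0.5 -1.7  0. ]
spice 135.7570257909534 (array([479.7,  22.8]), 51, np.float64(0.49))
```

>>> move_arm(moves=[{"turn": [0, 0, 0], "translation": [-0.5, -0.9, 20], "hand": 1}, {"turn": [0, 0, 0], "translation": [0, 0, 30], "hand": 1}, {"turn": [0, 0, 0], "translation": [0, 0, 30], "hand": 1}, {"turn": [0, 0, 0], "translation": [0, 0, 22], "hand": 1}, {"turn": [0, 0, 0], "translation": [0, 0, 0], "hand": 1}, {"turn": [0, 0, 0], "translation": [0, 0, 0], "hand": 0.3}, {"turn": [0, 0, 0], "translation": [0, 0, 0], "hand": 0.3}, {"turn": [0, 0, 0], "translation": [0, 0, 0], "hand": 0.3}, {"turn": [0, 0, 0], "translation": [0, 0, 0], "hand": 0.3}, {"turn": [0, 0, 0], "translation": [0, 0, 0], "hand": 0.3}], grip_force=45)

```text
time_s: 17.93
eef_pos: [413.8, 299.2, 134.5]
ee_rot: [0.001, 0.75, 0.661, 0.002]
force: [-1.1, 1.0, 6.7]
grip_width: 0.547
grip_force: 45.4
```

>>> move_arm(moves=[{"turn": [0, 0, 0], "translation": [0, 0, -25], "hand": 0.3}, {"turn": [0, 0, 0], "translation": [0, 0, -35], "hand": 0.3}, {"turn": [0, 0, 0], "translation": [0, 0, -40], "hand": 0.3}, {"turn": [0, 0, 0], "translation": [0, 0, -40], "hand": 0.3}])

```text
time_s: 18.27
eef_pos: [412.4, 298.5, 275.0]
ee_rot: [0.0, 0.75, 0.662, 0.0]
force: [1.1, 0.7, -1.7]
grip_width: 0.549
grip_force: 46.9
```

>>> move_arm(moves=[{"turn": [0, 0, 0], "translation": [-31.4, 16.3, 0], "hand": 0.3}, {"turn": [0, 0, 0], "translation": [-31.4, 16.3, 0], "hand": 0.3}, {"turn": [0, 0, 0], "translation": [-31.4, 16.3, 0], "hand": 0.3}, {"turn": [0, 0, 0], "translation": [-31.4, 16.3, 0], "hand": 0.3}, {"turn": [0, 0, 0], "translation": [-31.4, 16.3, 0], "hand": 0.3}, {"turn": [0, 0, 0], "translation": [-31.4, 16.3, 0], "hand": 0.3}, {"turn": [0, 0, 0], "translation": [0, 0, 0], "hand": 0.3}, {"turn": [0, 0, 0], "translation": [0, 0, 0], "hand": 0.3}, {"turn": [0, 0, 0], "translation": [0, 0, 0], "hand": 0.3}])

```text
time_s: 19.02
eef_pos: [486.3, 99.8, 273.0]
ee_rot: [0.0, 0.75, 0.661, 0.0]
force: [0.6, -0.1, -2.2]
grip_width: 0.549
grip_force: 46.9
```

```bash
python3 - <<'E'
from cad import *
s,c=wrist();cv2.imwrite("pics/w5.png",c["image"]);P=cloud(c).reshape(-1,3)
print(s["eef_pos"],s["ee_rot"].round(3));go(488.4,99.9);t=s["eef_pos"]
print("held mill wrist head",fit(P,t,t[2]-12,t[2]+4,23.7,35),"foot",fit(P,t,t[2]-132,t[2]-115,28.5,45))
for nm in("top","scene"):
    c=capture(nm);cv2.imwrite(f"pics/{nm}1.png",c["image"]);P=cloud(c).reshape(-1,3)
    print(nm,"lower body",fit(P,t,t[2]-128,t[2]-112,28,45),"mid",fit(P,t,t[2]-90,t[2]-60,22,45)); caddy(P)
    d=P[:,:2]-C; m=(abs(d@e-158)<25)&(abs(d@n)<62)&(P[:,2]>60)&(P[:,2]<104);print("board s",np.percentile((d@e)[m],[2,98]),"w",np.percentile((d@n)[m],[2,98]))
E
```

```text
[486.26959786  99.779553   272.98054166] [0.    0.75  0.661 0.   ]
pos [486.1 100.2 272.9] tool delta [-0.1  2.3  0. ]
held mill wrist head (array([486.6,  98.9]), 1745, np.float64(4.34)) foot (array([487.2,  98.3]), 649, np.float64(1.24))
top lower body (None, 0, 0) mid (array([487.6, 100.6]), 39, np.float64(1.62))
top w 1/99 [-46.8  49.3] z 30.3 rect ((470.9520263671875, -50.59765625), (223.6634063720703, 97.3067855834961), 83.1267318725586)
38 171 s [-5.9 70.6]  w [-27.6  23.5] z 10.1
-38 115 s [-80.2  -5.5]  w [-27.7  22. ] z 10.5
-114 177 s [-145.6  -79. ]  w [-28.3  33.8] z 10.2
board s [152.98518768 164.71702581] w [-7.39226232  9.03996709]
scene lower body (array([486.1, 100.9]), 227, np.float64(1.82)) mid (array([485.3, 101.1]), 369, np.float64(2.27))
top w 1/99 [-50.2  46.1] z 28.8 rect ((472.03411865234375, -12.868637084960938), (298.2594909667969, 98.58964538574219), 83.3423080444336)
114 215 s [ 81.6 126.3]  w [-26.7  28.6] z 9.0
38 179 s [ 6.5 82.4]  w [-26.5  31.4] z 9.1
-114 55 s [-143.9  -94. ]  w [-25.1  -6.5] z 8.5
board s [155.06118097 167.14745153] w [-49.17915512  43.03412511]
```

View pics/scene1.png

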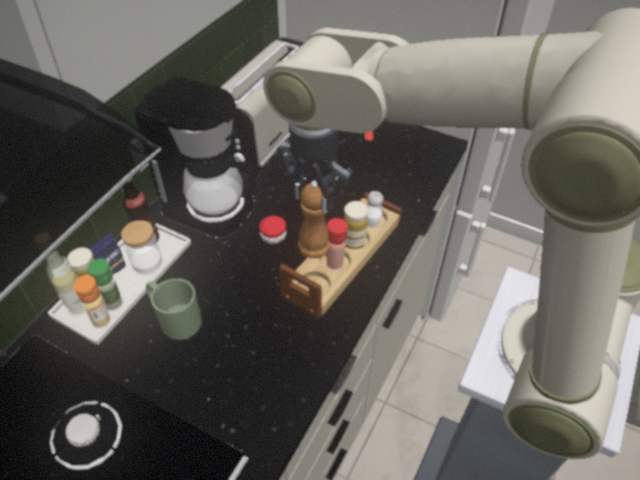

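The salt, mustard and spice jars stand upright in their wells at (375,208), (355,222) and (337,243). The mill, at (313,230), is held above the well next to the high board.

>>> move_arm(moves=[{"turn": [0, 0, 0], "translation": [1.5, 1.1, 0], "hand": 0.3}, {"turn": [0, 0, 0], "translation": [0, 0, 20], "hand": 0.3}, {"turn": [0, 0, 0], "translation": [0, 0, 30], "hand": 0.3}, {"turn": [0, 0, 0], "translation": [0, 0, 30], "hand": 0.3}, {"turn": [0, 0, 0], "translation": [0, 0, 20], "hand": 0.3}, {"turn": [0, 0, 0], "translation": [0, 0, 4], "hand": 0.3}, {"turn": [0, 0, 0], "translation": [0, 0, 2], "hand": 0.3}, {"turn": [0, 0, 0], "translation": [0, 0, 2], "hand": 0.3}, {"turn": [0, 0, 0], "translation": [0, 0, 2], "hand": 0.3}, {"turn": [0, 0, 0], "translation": [0, 0, 0], "hand": 0.3}])

```text
time_s: 20.0
eef_pos: [488.1, 101.1, 163.2]
ee_rot: [0.001, 0.75, 0.662, 0.001]
force: [0.0, -0.2, -1.3]
grip_width: 0.546
grip_force: 47.0
```

>>> move_arm(moves=[{"turn": [0, 0, 0], "translation": [0, 0, 2], "hand": 0.3}, {"turn": [0, 0, 0], "translation": [0, 0, 2], "hand": 0.3}, {"turn": [0, 0, 0], "translation": [0, 0, 0], "hand": 0.3}])

```text
time_s: 20.25
eef_pos: [487.6, 101.0, 158.3]
ee_rot: [-0.0, 0.75, 0.662, -0.0]
force: [0.6, 1.0, -2.0]
grip_width: 0.544
grip_force: 47.0
```

It is entering the well without side force.

>>> move_arm(moves=[{"turn": [0, 0, 0], "translation": [0, 0, 3], "hand": 0.3}, {"turn": [0, 0, 0], "translation": [0, 0, 3], "hand": 0.3}, {"turn": [0, 0, 0], "translation": [0, 0, 3], "hand": 0.3}, {"turn": [0, 0, 0], "translation": [0, 0, 1.5], "hand": 0.3}, {"turn": [0, 0, 0], "translation": [0, 0, 1], "hand": 0.3}, {"turn": [0, 0, 0], "translation": [0, 0, 0], "hand": 0.3}])

```text
time_s: 20.75
eef_pos: [487.6, 101.0, 146.6]
ee_rot: [-0.0, 0.75, 0.662, -0.0]
force: [0.9, 0.7, -1.8]
grip_width: 0.549
grip_force: 47.0
```

>>> move_arm(moves=[{"turn": [0, 0, 0], "translation": [0, 0, 1], "hand": 0.3}, {"turn": [0, 0, 0], "translation": [0, 0, 0], "hand": 0.3}])

```text
time_s: 20.92
eef_pos: [487.7, 101.0, 145.8]
ee_rot: [-0.0, 0.75, 0.662, -0.0]
force: [0.3, -0.9, -2.1]
grip_width: 0.546
grip_force: 47.0
```

>>> move_arm(moves=[{"turn": [0, 0, 0], "translation": [0, 0, 0.8], "hand": 0.3}, {"turn": [0, 0, 0], "translation": [0, 0, 0], "hand": 0.3}])

```text
time_s: 21.08
eef_pos: [487.7, 101.0, 145.1]
ee_rot: [0.0, 0.75, 0.662, -0.0]
force: [-0.1, 0.0, -2.0]
grip_width: 0.543
grip_force: 47.0
```

>>> move_arm(moves=[{"turn": [0, 0, 0], "translation": [0, 0, 0.8], "hand": 0.3}, {"turn": [0, 0, 0], "translation": [0, 0, 0], "hand": 0.3}])

```text
time_s: 21.25
eef_pos: [487.8, 101.0, 144.5]
ee_rot: [0.0, 0.75, 0.662, 0.0]
force: [0.3, 0.2, -0.5]
grip_width: 0.544
grip_force: 47.2
```

>>> move_arm(moves=[{"turn": [0, 0, 0], "translation": [0, 0, 0.6], "hand": 0.3}, {"turn": [0, 0, 0], "translation": [0, 0, 0], "hand": 0.3}])

```text
time_s: 21.42
eef_pos: [487.9, 101.1, 144.4]
ee_rot: [0.0, 0.75, 0.662, 0.0]
force: [-2.5, 1.3, 6.5]
grip_width: 0.541
grip_force: 47.6
```

Seated. Now I release it and retreat upward.

>>> move_arm(moves=[{"turn": [0, 0, 0], "translation": [0, 0, -0.8], "hand": 0.65}, {"turn": [0, 0, 0], "translation": [0, 0, 0], "hand": 0.8}, {"turn": [0, 0, 0], "translation": [0, 0, 0], "hand": 1}, {"turn": [0, 0, 0], "translation": [0, 0, 0], "hand": 1}, {"turn": [0, 0, 0], "translation": [0, 0, 0], "hand": 1}, {"turn": [0, 0, 0], "translation": [0, 0, -20], "hand": 1}, {"turn": [0, 0, 0], "translation": [0, 0, -35], "hand": 1}, {"turn": [0, 0, 0], "translation": [0, 0, -35], "hand": 1}, {"turn": [0, 0, 0], "translation": [0, 0, -30], "hand": 1}, {"turn": [0, 0, 0], "translation": [0, 0, 0], "hand": 1}])

```text
time_s: 22.25
eef_pos: [489.4, 101.0, 270.3]
ee_rot: [0.003, 0.75, 0.662, 0.004]
force: [0.0, 0.3, 0.9]
grip_width: 1.001
grip_force: 0.0
```

>>> move_arm(moves=[{"turn": [0, 0, 0], "translation": [-35, 0, 0], "hand": 1}, {"turn": [0, 0, 0], "translation": [-35, 0, 0], "hand": 1}, {"turn": [0, 0, 0], "translation": [-35, 0, 0], "hand": 1}, {"turn": [0, 0, 0], "translation": [0, 0, 0], "hand": 1}, {"turn": [0, 0, 0], "translation": [0, 0, 0], "hand": 1}, {"turn": [0, 0, 0], "translation": [0, 0, 0], "hand": 1}])

```text
time_s: 22.75
eef_pos: [474.6, -2.8, 264.2]
ee_rot: [-0.0, 0.75, 0.661, 0.0]
force: [-0.2, -0.0, -0.0]
grip_width: 1.003
grip_force: 0.0
```

```bash
python3 - <<'E'
from cad import *
W=dict(mill=(114,125,155,23.7),spice=(38,50,120,20.3),mustard=(-38,45,95,24.5),salt=(-114,72,80,16.5))
for nm in("scene","wrist"):
    c=capture(nm) if nm!="wrist" else wrist()[1]
    cv2.imwrite(f"pics/{nm}2.png",c["image"]);P=cloud(c).reshape(-1,3)
    for k,(d,z0,z1,r) in W.items():
        p=C+e*d+n*.9;f=fit(P,p,z0,z1,r,34);q=P[(np.hypot(*(P[:,:2]-p).T)<32)&(P[:,2]<185)]
        print(nm,k,f, None if f[0] is None else ((f[0]-p)@np.c_[e,n]).round(1), "ztop",np.percentile(q[:,2],99).round(1) if len(q) else None)
E
```

```text
scene mill (array([485.3,  99.5]), 336, np.float64(1.82)) [-1.3 -3. ] ztop 173.2
scene spice (array([476.5,  22.8]), 434, np.float64(1.35)) [-2.5 -2.6] ztop 133.1
scene mustard (array([467.4, -49.1]), 339, np.float64(1.77)) [ 1.1 -3.1] ztop 116.8
scene salt (array([ 459.3, -124.1]), 31, np.float64(1.1)) [ 1.6 -2.3] ztop 99.3
wrist mill (array([486.7,  97.6]), 1103, np.float64(1.66)) [-3.  -1.3] ztop 175.5
wrist spice (array([477.8,  19.9]), 228, np.float64(0.27)) [-5.2 -1. ] ztop 133.4
wrist mustard (array([469.3, -51.3]), 775, np.float64(0.84)) [-0.9 -1. ] ztop 117.0
wrist salt (array([ 459.4, -127.4]), 121, np.float64(0.37)) [-1.6 -1.8] ztop 100.1
```

View pics/scene2.png

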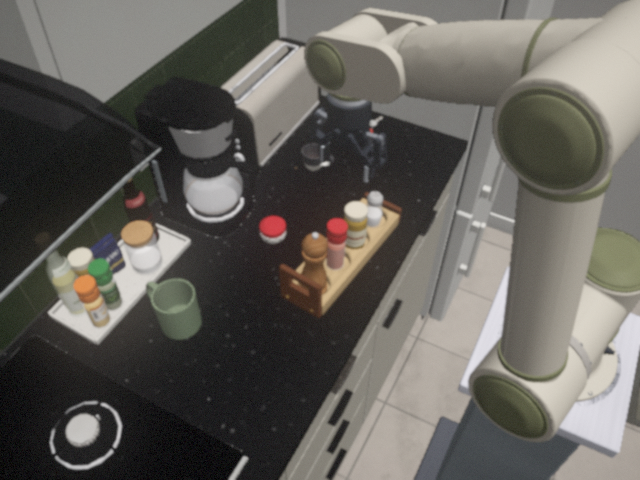

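All four stand upright in their wells, stepping down from the mill beside the high board at (313,255) to the salt at (375,208). Their tops are at 175, 133, 117 and 100 mm, as they should be. The mug, timer and cup look unmoved, and the arm is clear.

```bash
python3 -c "
from rig import finish_job
print(finish_job())"
```

```text
the job is handed in; nothing more can be done
None
```

I set all four condiments upright in the caddy in height order, from the pepper mill at the high end board to the salt shaker at the low end, and handed the job in about 23 s into the 90 s limit; no verdict came back.

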